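# Stack the rinse beakers in the tilted stand and press the stack down

## Task

In the dental practice room, a tilting stand holds one white stacking beaker on a stiff sliding seat: nest the two loose matching beakers (with the wide collar, not the plain tumbler) one after the other into it, each fully home on the one below. The seat must end up pressed all the way down to its stop, so that the black flange meets the metal sleeve, felt and not forced: stop pushing once it bottoms. Let go of the stack and leave everything else on the table where it is.

Things in the scene. Friction and masses are not known exactly. Their poses are not given: they have to be found in the camera images.
- beaker_a: First loose white beaker, 90 high, open on top: a cone, outside radius 18 at the foot to 27.5, then from 58 up to the rim a straight collar of radius 32.5 (grip here) with a flat shoulder under it. Wall 2.5. About 60 g. Fully nested, the shoulder sits on the rim below and the foot is 32 above the lower foot along its axis. Origin: centre of underside, z to the mouth. Starts upright.
- beaker_b: Second loose beaker, identical to beaker_a and with the same origin and axes; either may go in first.
- seat_foot (a point): Centre of the foot of the third, identical beaker, fixed on the stand's sliding seat; z runs along that beaker's axis out of its mouth, y is level (the tilt hinge's line). The beaker leans 0.2 to 0.5 rad from vertical, its mouth towards the stand's front (-x side). Foot about 110 above the table. Black flange under it.
- seat (a joint): Travel of the seat (m) along the beaker's axis: 0 fully up, grows as it is pushed down into the sleeve, stop at 0.024 (flange on sleeve). Stiff friction of about 8 N; stays where it is left.
- stand: The stand: dark base plate 130 x 120 x 12 with two aluminium cheeks 74 high and a metal sleeve (radius 24) hinged between them 55 above the table. Fixed to the table. The tilt is clamped and does not give. Origin: centre of its underside.
- tumbler: Bystander: plain white tumbler without a collar, 75 high, rim radius 34. Origin: centre of underside.
- jaw: Bystander: dental practice jaw, plaster base 60 x 64, pink gum and teeth, 38 high. Origin: centre of underside.
- jar: Bystander: amber jar, radius 24, 55 high. Origin: centre of underside.
- scaler: Bystander: metal hand scaler lying on the table, 140 long along its x, 12 thick. Origin: underside at the middle of its handle.

How it is judged:
At the end, for the whole second after the job is handed in: One loose beaker is nested in the stand's beaker and the other in that one, in either order: each foot 29 to 34.5 mm above the foot of the one below, within 5 mm of its axis and 0.08 rad in direction; the seat is pressed down at least 22 mm of its 24 mm; both beakers are at rest (((z of beaker_a in the frame of seat_foot between 0.029 and 0.0345 m and angle between the z axis of beaker_a and the z axis of seat_foot, either way round below 0.08 rad and x of beaker_a in the frame of seat_foot between -0.005 and 0.005 m and y of beaker_a in the frame of seat_foot between -0.005 and 0.005 m and z of beaker_b in the frame of beaker_a between 0.029 and 0.0345 m and angle between the z axis of beaker_b and the z axis of beaker_a, either way round below 0.08 rad and x of beaker_b in the frame of beaker_a between -0.005 and 0.005 m and y of beaker_b in the frame of beaker_a between -0.005 and 0.005 m) or (z of beaker_b in the frame of seat_foot between 0.029 and 0.0345 m and angle between the z axis of beaker_b and the z axis of seat_foot, either way round below 0.08 rad and x of beaker_b in the frame of seat_foot between -0.005 and 0.005 m and y of beaker_b in the frame of seat_foot between -0.005 and 0.005 m and z of beaker_a in the frame of beaker_b between 0.029 and 0.0345 m and angle between the z axis of beaker_a and the z axis of beaker_b, either way round below 0.08 rad and x of beaker_a in the frame of beaker_b between -0.005 and 0.005 m and y of beaker_a in the frame of beaker_b between -0.005 and 0.005 m)) and value of joint seat above 0.022 m and linear speed of each of beaker_a, beaker_b below 0.02 m/s); the robot touches nothing.
It fails at once if the tumbler is moved more than 25 mm (distance of tumbler from where it was at the start of the episode above 0.025 m).
It fails at once if the jaw is moved more than 25 mm (distance of jaw from where it was at the start of the episode above 0.025 m).
It fails at once if the jar is moved more than 25 mm (distance of jar from where it was at the start of the episode above 0.025 m).
It fails at once if the scaler is moved more than 25 mm (distance of scaler from where it was at the start of the episode above 0.025 m).
It fails at once if the beakers are rammed together with more than 90 N (contact force between beaker_a and beaker_b above 90 N).
It also fails if it takes over 61 s, if anything falls off the work surface, if the arm or the gripper's body presses on something with over 40 N, if the wrist force passes 120 N, or if a joint passes its speed limit or range.

## Robot

A 6-joint arm with a two-finger parallel gripper is mounted at the origin on the work surface. World frame = base frame: x ahead of the robot, y to its left, z up, the work surface at z = 0. Lengths are in m, angles in rad, forces in N, time in s.
With the tool pointing down it reaches from about 0.325 to 0.775 m from the base axis. Payload 5.5 kg.
Tool frame: the origin (TCP) lies at the very end of the fingers, on their centre line; the grasp point (between the pads) lies 19 mm behind it; z points along the fingers, y is the line along which they close (so a half turn about z gives the same grasp; the last joint's range is limited). The gripper opens to 88 mm and grips with 3 to 60 N. Pads are 20 mm wide; open, the fingers measure 115 mm over their backs; the gripper's body (75 mm by 178 mm) begins 61 mm behind the grasp point.
Start: joints at [-0.057, 0.091, 1.231, -0, 1.82, -0.057], TCP at [0.6, -0, 0.223] pointing down, gripper open.
Joint ranges: [-2.87, 2.87], [-0.86, 2.18], [0.17, 2.46], [-1.51, 4.65], [0.06, 2.69], [-2.65, 2.65]. Speed limits (rad/s): [2.57, 2.57, 3.01, 3.14, 3.14, 3.14].

## Interface

Orientations are given as a rotation vector (axis times angle).
In Python, from plant import monitor, vision, workorder, trace gives the robot as it stands.
- The arm moves only by the tool carry_out, never from a script. Its arguments are lists of equal length, an entry for each row: "translation": the shift along the tool's x, y, z scaled (see below), a list of three; "dr": the turn, a rotation vector about the tool's x, y, z scaled (see below), a list of three. A call has 1 to 8 rows; each row is the pose to reach, as a shift and turn from the pose commanded when the call began, along the tool's axes at that moment; what a row does not reach only later rows make up. The controller multiplies each number of a shift by 0.15 m and each number of a turn by 60 degrees. A row lasts 1/12 s, in which the tool goes at most 41.7 mm and 7.16 degrees, less where a joint would pass 70% of its speed; a pose out of reach is approached as far as the arm can. A call with a number of a shift or a turn outside -1 to 1 is refused whole. A call with a gripper value outside its range is refused whole. "gripper" is the closure, from -1 (fully open) to 1 (shut), set as the call begins (left out, the last holds). The fingers move at their own pace and stop on an object; the grip force is fixed at half the most. Time passes only in rows, so rows that repeat a pose let the fingers close. It gives the time, the measured TCP pose, the force, the opening and the grip force at its end, in the units of the state.
- monitor.get_state(): the state, without advancing time (a new reading comes with each control period).
- vision.camera(name): name is "scene" or "side" or "wrist"; returns a dict with "frame" (420x560x3 uint8, blue, green, red), "z_map" (420x560 float32, m along the optical axis (not along the pixel's ray), 0 where there is no reading), "mtx" (3x3 intrinsics, pixels), "k1" (the pictures are not rectified: a ray, as slopes to the right and down, at radius r is drawn at 1 + k1 r^2 times it, then the intrinsics apply), "world_from_camera" (4x4, takes a point from camera to world coordinates); the wrist camera has in their place "hand_eye" (4x4, takes a point from camera to tool coordinates, whose origin is the TCP and whose axes are the flange's). Camera axes: x right, y down, z forward; pixel columns grow to the right and rows downward; lengths in m; the calibration is good to about 2 mm. A picture is of the moment at which its call begins: read the wrist's pose just before it.
- workorder.hand_in(): hands the job in; it is judged then, once.
Trained networks look in a picture, given as the dict that the camera call returned (one of the last four; its "shot" number tells which), for a name from the list of things; names that differ only in an ending like _2 or _b are one class to them, and where a whole thing is asked for, a point or a joint stands for the part that bears it (a point fixed in the world has none). Each returns a list of dicts, best first, with "p" (0 to 1); they miss things now and then, are a little off and sometimes report something else, mostly with a low value. They report only what shows in the picture. A call takes as long as a camera call.
- trace(picture, name): "pixels" (420x560 bool, what is visible of it) and "location" ([column, row] in pixels, amid what is visible of it).
The state is a dict: "time": time; "qpos": joint angles; "joint_vel": joint speeds; "joint_torque": joint torques, N m; "tool_pos": TCP position; "tool_rot": TCP orientation; "force": force on the tool from outside, world axes, zero at the start; "torque": the same for the moment, N m; "finger_gap": finger opening in m; "grip_force": force on a finger pad.
Only numpy, scipy, OpenCV 4.12 (cv2) and the standard library are available. Lean on these libraries where they do the work, as an engineer would, in place of code of your own. Each camera call takes 0.05 s, during which the arm holds its last target. There are 200 camera calls.

## Working session

There is one attempt and no reset: what is moved stays moved. The work goes in short steps, Python scripts to look and compute and a tool call to move; the robot and the scene stay as the last step left them, time stands still between calls to the robot, and variables do not carry over. Pictures are saved under pics/ and viewed, at most 10 in all, crops included, and the job is handed in when it is done.

Besides the shell and the picture viewer there is one more tool, called after "Request:" as a command line: name --argument value ..., lists and objects as JSON in quotes. carry_out: Moves the arm, as the interface text tells. Shifts and turns lie within -1 to 1; 1 stands for 0.15 m of shift or 60 degrees of turn. Its arguments: {"type":"object","properties":{"translation":{"type":"array"},"dr":{"type":"array"},"gripper":{"type":"number"}},"required":["translation","dr"]}

```bash
mkdir -p pics; ls; cat > h.py <<'E'
import numpy as np, cv2
from scipy.spatial.transform import Rotation as R
from plant import monitor, vision, workorder, trace
def pts(c, mask=None):
    z=c["z_map"]; m=(z>0) if mask is None else (mask&(z>0))
    v,u=np.nonzero(m); K=np.array(c["mtx"])
    p=cv2.undistortPoints(np.stack([u,v],1).astype(float)[:,None],K,np.array([c["k1"],0,0,0,0.]))[:,0]
    d=z[v,u]; P=np.c_[p*d[:,None],d]
    if "world_from_camera" in c: T=np.array(c["world_from_camera"])
    else:
        s=c["state"]; W=np.eye(4); W[:3,:3]=R.from_rotvec(s["tool_rot"]).as_matrix(); W[:3,3]=s["tool_pos"]; T=W@np.array(c["hand_eye"])
    return P@T[:3,:3].T+T[:3,3], np.stack([u,v],1)
def cam(n):
    s=monitor.get_state(); c=vision.camera(n); c["state"]=s; return c
E
python3 - <<'E'
from h import *
print(monitor.get_state())
ims=[]
for n in ["scene","side"]:
    c=cam(n); ims.append(c["frame"].copy())
    np.savez(n,**{k:v for k,v in c.items() if k!="state"})
    for nm in ["beaker_a","seat_foot","stand","tumbler","jaw","jar","scaler"]:
        for t in trace(c,nm):
            if t["p"]<.2: continue
            P,_=pts(c,t["pixels"]); 
            if len(P)==0: continue
            print(n,nm,round(t["p"],2),t["location"],len(P),P.min(0).round(3),P.max(0).round(3),np.median(P,0).round(3))
    cv2.imwrite(f"pics/{n}.png",c["frame"])
E
```

```text
pics
{'time': 0.0, 'qpos': array([-5.66889592e-02,  9.18269098e-02,  1.23188307e+00, -2.51658191e-05,
        1.81980938e+00, -5.66865532e-02]), 'joint_vel': array([-0.00053732,  0.0008684 ,  0.00128526, -0.00185705, -0.00044018,
        0.00013081]), 'joint_torque': array([-3.13584051e-04, -4.46447504e+01, -4.06449509e+01,  6.96761138e-02,
        2.93726998e-02, -1.50731516e-04]), 'tool_pos': array([5.99695344e-01, 1.36022200e-05, 2.21527609e-01]), 'tool_rot': array([-2.22044563e+00, -2.22042657e+00,  2.04301484e-03]), 'force': array([0.12994694, 0.59631118, 0.23450895]), 'torque': array([ 7.10983587e-05, -3.50763838e-02,  2.51166561e-03]), 'grip_force': 0.0, 'finger_gap': 0.0875451872463531}
scene beaker_a 0.73 [240.1, 221.1] 985 [ 0.432 -0.108 -0.   ] [ 0.499 -0.042  0.092] [ 0.471 -0.078  0.066]
scene beaker_a 0.59 [158.0, 268.3] 1319 [ 0.323 -0.314 -0.001] [ 0.489 -0.214  0.093] [ 0.462 -0.283  0.066]
scene seat_foot 0.77 [342.1, 166.9] 567 [ 0.455 -0.032 -0.001] [0.682 0.325 0.306] [0.564 0.149 0.129]
scene stand 0.7 [343.6, 212.1] 2690 [ 0.371 -0.011 -0.004] [0.652 0.33  0.28
[... 1063 characters left out ...]
tand 0.74 [254.4, 185.6] 2401 [ 0.491  0.087 -0.002] [0.646 0.495 0.2  ] [0.553 0.139 0.059]
side stand 0.36 [345.2, 240.5] 1005 [ 0.618 -0.167  0.002] [ 0.687 -0.097  0.077] [ 0.65  -0.138  0.049]
side tumbler 0.57 [344.1, 242.1] 1095 [ 0.618 -0.167 -0.003] [ 0.736 -0.031  0.077] [ 0.65  -0.136  0.048]
side jaw 0.74 [286.9, 232.6] 637 [ 0.524 -0.058 -0.001] [0.591 0.035 0.041] [ 0.555 -0.028  0.023]
side jaw 0.73 [194.6, 174.5] 320 [ 0.422  0.3   -0.   ] [0.465 0.348 0.058] [0.442 0.311 0.037]
side jar 0.64 [194.0, 173.1] 354 [ 0.421  0.3   -0.002] [0.48  0.373 0.058] [0.442 0.313 0.034]
side scaler 0.83 [403.8, 325.6] 263 [ 0.621 -0.415  0.004] [ 0.664 -0.313  0.017] [ 0.64  -0.368  0.012]
```

```bash
cat >> h.py <<'E'
from scipy.optimize import least_squares
PR=np.array([[0,0],[18,0],[27.5,58],[32.5,58],[32.5,90],[30,90],[30,60.5],[25,58],[15.5,2.5],[0,2.5]])/1000
def resid(P,foot,ax):
    d=P-foot; z=d@ax; r=np.linalg.norm(d-np.outer(z,ax),axis=1); q=np.c_[r,z]; best=np.full(len(q),9.)
    for a,b in zip(PR[:-1],PR[1:]):
        t=np.clip((q-a)@(b-a)/((b-a)@(b-a)),0,1); best=np.minimum(best,np.linalg.norm(q-a-t[:,None]*(b-a),axis=1))
    return best
def axv(a,b): return R.from_euler("xy",[a,b]).as_matrix()[:,2]
def fitb(P,x0,upright=False,gate=.03):
    P=P[np.linalg.norm(P-(np.array(x0[:3])+.05*axv(*x0[3:])),axis=1)<.065]
    f=(lambda x:resid(P,np.r_[x[:2],x0[2]],np.array([0,0,1.]))) if upright else (lambda x:resid(P,x[:3],axv(*x[3:])))
    s=least_squares(f,x0[:2] if upright else x0,loss="cauchy",f_scale=.002,x_scale=.01 if upright else [.01,.01,.01,.1,.1])
    return s.x,np.median(f(s.x)),len(P)
E
python3 - <<'E'
from h import *
C={n:dict(np.load(n+".npz")) for n in ["scene","side"]}
A={n:pts(C[n])[0] for n in C}
A["both"]=np.vstack([A["scene"],A["side"]])
for n,P in A.items():
    Q=P[P[:,2]>.005]
    for x0 in [(.463,-.076,0,0,0),(.457,-.28,0,0,0)]:
        print(n,[np.round(v,4) for v in fitb(Q,x0,True)])
    # seat: points 
    for az in (-.35,):
        print(n,"seat",[np.round(v,4) for v in fitb(Q[(Q[:,2]>.115)],(.56,.14,.11,0,az))])
cv2.imwrite("pics/two.png",cv2.resize(np.hstack([C["scene"]["frame"][90:400,100:460],C["side"]["frame"][90:400,120:480]]),(800,344)))
E
```

```text
scene [array([ 0.4644, -0.0749]), np.float64(0.0006), np.int64(1009)]
scene [array([ 0.4563, -0.2807]), np.float64(0.0007), np.int64(1328)]
scene seat [array([ 0.5583,  0.1585,  0.1064, -0.0609, -0.4517]), np.float64(0.0006), np.int64(349)]
side [array([ 0.4624, -0.0765]), np.float64(0.0007), np.int64(936)]
side [array([ 0.4529, -0.282 ]), np.float64(0.0006), np.int64(1294)]
side seat [array([ 0.5572,  0.1569,  0.1069, -0.0599, -0.448 ]), np.float64(0.0006), np.int64(761)]
both [array([ 0.4639, -0.0757]), np.float64(0.0006), np.int64(1945)]
both [array([ 0.4553, -0.2813]), np.float64(0.0006), np.int64(2622)]
both seat [array([ 0.5582,  0.1572,  0.1067, -0.0588, -0.4582]), np.float64(0.0006), np.int64(1110)]
```

View pics/two.png

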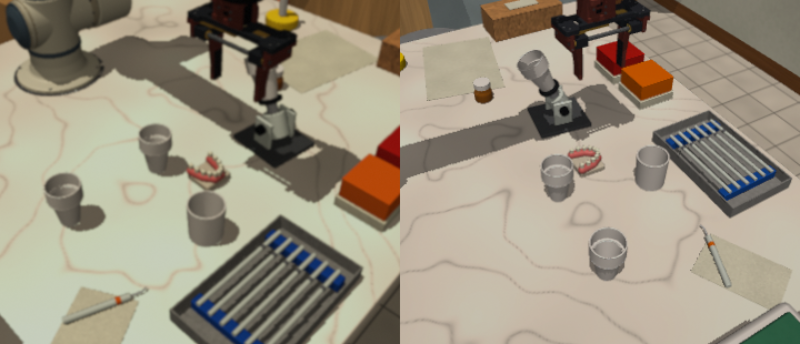

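The pictures show the two collared beakers and the tumbler to the right. The stand's beaker leans towards the robot, in the right image at about (535,65). The fitted beaker positions agree with this, so I'm moving above beaker A.

Request:
carry_out --translation '[[-0.507,-0.905,0.4],[-0.507,-0.905,0.4],[-0.507,-0.905,0.4],[-0.507,-0.905,0.4],[-0.507,-0.905,0.4],[-0.507,-0.905,0.4],[-0.507,-0.905,0.4]]' --dr '[[0,0,0],[0,0,0],[0,0,0],[0,0,0],[0,0,0],[0,0,0],[0,0,0]]' --gripper -1

```text
time: 1.38
tool_pos: [0.4648, -0.0761, 0.1636]
tool_rot: [2.221, 2.22, 0.002]
force: [0.7, -0.7, 0.1]
finger_gap: 0.0877
grip_force: 0.0
```

```bash
cat >> h.py <<'E'
def delta(pos,z,y):
    "units from measured pose to TCP pos with tool z axis and approx y (closing) axis"
    s=monitor.get_state(); Rc=R.from_rotvec(s["tool_rot"]); z=np.array(z)/np.linalg.norm(z); y=np.array(y,float); y-=z*(y@z); y/=np.linalg.norm(y)
    Rt=R.from_matrix(np.c_[np.cross(y,z),y,z])
    print("pos",s["tool_pos"].round(4),"T",(Rc.inv().apply(np.array(pos)-s["tool_pos"])/.15).round(3),"dr",((Rc.inv()*Rt).as_rotvec()/np.radians(60)).round(3),"F",s["force"].round(1),"gap",round(s["finger_gap"],4),"t",round(s["time"],2))
E
python3 - <<'E'
from h import *
c=cam("wrist"); P,_=pts(c); 
print(len(P),[np.round(v,4) for v in fitb(P[P[:,2]>.005],(.464,-.076,0,0,0),True)])
delta((.464,-.076,.062),(0,0,-1),(1,0,0))
E
```

```text
234250 [array([ 0.4628, -0.0714]), np.float64(0.0007), np.int64(6441)]
pos [ 0.4655 -0.0759  0.1642] T [-0.    -0.012  0.681] dr [0.003 0.    0.   ] F [0.2 0.7 0.3] gap 0.088 t 1.43
```

Request:
carry_out --translation '[[0.01,-0.013,0.25],[0.01,-0.013,0.45],[0.01,-0.013,0.6],[0.01,-0.013,0.68],[0.01,-0.013,0.68],[0.01,-0.013,0.68]]' --dr '[[0,0,0],[0,0,0],[0,0,0],[0,0,0],[0,0,0],[0,0,0]]'

```text
time: 1.93
tool_pos: [0.4633, -0.0743, 0.0616]
tool_rot: [2.22, 2.222, 0.001]
force: [0.2, 0.4, 0.5]
finger_gap: 0.0878
grip_force: 0.0
```

Request:
carry_out --translation '[[0,0,0],[0,0,0],[0,0,0],[0,0,0],[0,0,0],[0,0,0],[0,0,0],[0,0,0]]' --dr '[[0,0,0],[0,0,0],[0,0,0],[0,0,0],[0,0,0],[0,0,0],[0,0,0],[0,0,0]]' --gripper 1

```text
time: 2.6
tool_pos: [0.463, -0.0747, 0.0619]
tool_rot: [2.22, 2.22, 0.002]
force: [-0.7, 0.5, 5.9]
finger_gap: 0.065
grip_force: 30.0
```

Request:
carry_out --translation '[[0,0,-0.2],[0,0,-0.4],[0,0,-0.6],[0,0,-0.8],[0,0,-1],[0,0,-1],[0,0,-1],[0,0,-1]]' --dr '[[0,0,0],[0,0,0],[0,0,0],[0,0,0],[0,0,0],[0,0,0],[0,0,0],[0,0,0]]'

```text
time: 3.27
tool_pos: [0.462, -0.0745, 0.2094]
tool_rot: [-2.221, -2.22, 0.001]
force: [0.6, 0.0, -1.6]
finger_gap: 0.0648
grip_force: 30.1
```

```bash
python3 - <<'E'
from h import *
c=cam("wrist"); s=c["state"]; P,_=pts(c)
Q=R.from_rotvec(s["tool_rot"]).inv().apply(P-s["tool_pos"])
print(len(Q),Q.min(0),Q.max(0))
print([np.round(v,4) for v in fitb(Q,(0,0,.062,np.pi,0))])
ax=axv(-.0588,-.455); print(ax)
f=np.array([.558,.1575,.1067])
delta(f+.177*ax,-ax,(1,-.13,0))
E
```

```text
234254 [-0.28309145 -0.33571391 -0.11967988] [0.1730612  0.30783866 0.21223683]
[array([-5.0000e-04, -4.0000e-04,  5.7000e-02,  3.1526e+00, -1.4000e-02]), np.float64(0.0004), np.int64(17465)]
[-0.43870283  0.05876612  0.89670863]
pos [ 0.4617 -0.0744  0.2086] T [ 1.616  0.123 -0.378] dr [-0.44  -0.031  0.121] F [ 0.  -0.1 -1.3] gap 0.065 t 3.32
```

Request:
carry_out --translation '[[0.1,0,-0.25],[0.4,0.05,-0.38],[0.7,0.1,-0.38],[1,0.12,-0.38],[1,0.12,-0.38],[1,0.12,-0.38]]' --dr '[[0,0,0],[0,0,0],[-0.1,0,0],[-0.2,0,0],[-0.2,0,0],[-0.2,0,0]]'

```text
time: 3.82
tool_pos: [0.4788, 0.0786, 0.2655]
tool_rot: [2.108, 2.118, 0.221]
force: [0.2, 0.3, -0.7]
finger_gap: 0.0652
grip_force: 30.1
```

```bash
python3 - <<'E'
from h import *
ax=axv(-.0588,-.455)
f=np.array([.558,.1575,.1067])
delta(f+.177*ax,-ax,(1,-.13,0))
E
```

```text
pos [0.4788 0.0786 0.2655] T [0.595 0.013 0.004] dr [-0.24  -0.044  0.121] F [ 0.2  0.3 -0.7] gap 0.0652 t 3.82
```

Request:
carry_out --translation '[[0.2,0,0],[0.4,0,0],[0.595,0.013,0.004],[0.595,0.013,0.004],[0.595,0.013,0.004],[0.595,0.013,0.004],[0.595,0.013,0.004]]' --dr '[[-0.1,0,0],[-0.2,-0.02,0.06],[-0.24,-0.044,0.121],[-0.24,-0.044,0.121],[-0.24,-0.044,0.121],[-0.24,-0.044,0.121],[-0.24,-0.044,0.121]]'

```text
time: 4.4
tool_pos: [0.4829, 0.163, 0.2669]
tool_rot: [2.081, 1.816, 0.422]
force: [-0.9, 0.3, -0.7]
finger_gap: 0.0649
grip_force: 30.1
```

```bash
python3 - <<'E'
from h import *
ax=axv(-.0588,-.455)
f=np.array([.558,.1575,.1067])
delta(f+.177*ax,-ax,(1,-.13,0))
s=monitor.get_state(); print(s["force"],s["torque"])
ims=[]
for n in ["scene","side","wrist"]:
    c=cam(n); P,_=pts(c)
    if n!="wrist":
        Q=P[(P[:,2]>.115)]
        d=(Q-f)@ax; r=np.linalg.norm(Q-f-np.outer(d,ax),axis=1)
        S=Q[(d<.095)&(r<.045)]; H=Q[(d>.1)&(r<.06)&(d<.21)]
        print(n,"seat",[np.round(v,4) for v in fitb(S,(*f,-.0588,-.455))],"held",[np.round(v,4) for v in fitb(H,(*(f+.115*ax),-.0588,-.455))], f+.115*ax)
        ims.append(c["frame"])
a,b=ims
cv2.imwrite("pics/pre.png",np.hstack([cv2.resize(a[90:270,250:450],(400,360)),cv2.resize(b[60:240,150:350],(400,360))]))
E
```

```text
pos [0.4829 0.163  0.2669] T [ 0.03  -0.024 -0.001] dr [ 0.001  0.004 -0.006] F [-0.9  0.3 -0.7] gap 0.0649 t 4.4
[-0.92474297  0.30227122 -0.71658841] [ 0.00526169  0.18942235 -0.00881711]
scene seat [array([ 0.5579,  0.158 ,  0.1055, -0.0714, -0.4393]), np.float64(0.0007), np.int64(939)] held [array([ 0.5099,  0.1587,  0.2134, -0.0853, -0.4084]), np.float64(0.0009), np.int64(1065)] [0.50754918 0.1642581  0.20982149]
side seat [array([ 0.5575,  0.1573,  0.1063, -0.0577, -0.451 ]), np.float64(0.0007), np.int64(740)] held [array([ 0.5096,  0.1582,  0.213 , -0.0569, -0.4522]), np.float64(0.0007), np.int64(1077)] [0.50754918 0.1642581  0.20982149]
```

View pics/pre.png

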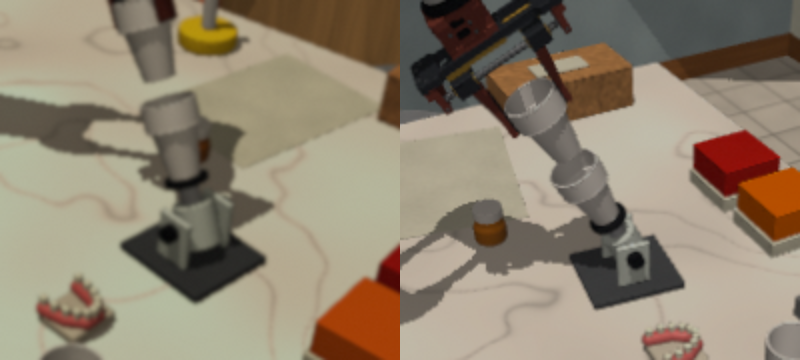

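Both views show the held beaker (left image about (152,55), right about (540,115)) right above and in line with the seat beaker, 4–6 mm off sideways. I'll correct that and descend.

Request:
carry_out --translation '[[0.038,-0.024,0],[0.038,-0.024,0],[0.038,-0.024,0.1],[0.038,-0.024,0.2],[0.038,-0.024,0.3],[0.038,-0.024,0.4],[0.038,-0.024,0.4],[0.038,-0.024,0.4]]' --dr '[[0,0,0],[0,0,0],[0,0,0],[0,0,0],[0,0,0],[0,0,0],[0,0,0],[0,0,0]]'

```text
time: 5.22
tool_pos: [0.5061, 0.1667, 0.2112]
tool_rot: [2.08, 1.818, 0.422]
force: [-0.2, -0.4, 0.4]
finger_gap: 0.0644
grip_force: 30.1
```

```bash
cat >> h.py <<'E'
def feel(f,ax):
    s=monitor.get_state(); d=s["tool_pos"]-f; t=d@ax
    print("t",round(s["time"],2),"tcp along axis",round(t,4),"off tool xy",R.from_rotvec(s["tool_rot"]).inv().apply(d-t*ax).round(4),"F tool",R.from_rotvec(s["tool_rot"]).inv().apply(s["force"]).round(1))
E
python3 - <<'E'
from h import *
ax=axv(-.0588,-.455); f=np.array([.558,.1575,.1067]); feel(f,ax)
E
```

```text
t 5.22 tcp along axis 0.117 off tool xy [ 0.0022 -0.001  -0.    ] F tool [-0.5  0.  -0.5]
```

Request:
carry_out --translation '[[0,0,0.04],[0,0,0.08],[0,0,0.12],[0,0,0.12],[0,0,0.12]]' --dr '[[0,0,0],[0,0,0],[0,0,0],[0,0,0],[0,0,0]]'

```text
time: 5.63
tool_pos: [0.5142, 0.1659, 0.1955]
tool_rot: [2.08, 1.818, 0.424]
force: [0.7, 0.1, -0.3]
finger_gap: 0.065
grip_force: 30.1
```

```bash
python3 - <<'E'
from h import *
ax=axv(-.0588,-.455); f=np.array([.558,.1575,.1067]); feel(f,ax)
E
```

```text
t 5.63 tcp along axis 0.0994 off tool xy [ 0.0025 -0.0006 -0.    ] F tool [0.2 0.5 0.6]
```

Smooth so far. Next I push in small steps.

Request:
carry_out --translation '[[-0.008,0,0.02],[-0.012,0,0.04],[-0.012,0,0.05],[-0.012,0,0.06],[-0.012,0,0.06]]' --dr '[[0,0,0],[0,0,0],[0,0,0],[0,0,0],[0,0,0]]'

```text
time: 6.05
tool_pos: [0.5179, 0.1636, 0.1884]
tool_rot: [2.08, 1.818, 0.425]
force: [-3.1, -0.3, 3.4]
finger_gap: 0.0652
grip_force: 30.0
```

Request:
carry_out --translation '[[0,0,0.02],[0,0,0.04],[0,0,0.06],[0,0,0.06]]' --dr '[[0,0,0],[0,0,0],[0,0,0],[0,0,0]]'

```text
time: 6.38
tool_pos: [0.5221, 0.1631, 0.1802]
tool_rot: [2.079, 1.818, 0.426]
force: [-3.1, -0.2, 2.0]
finger_gap: 0.0647
grip_force: 30.0
```

```bash
python3 - <<'E'
from h import *
ax=axv(-.0588,-.455); f=np.array([.558,.1575,.1067]); feel(f,ax)
E
```

```text
t 6.38 tcp along axis 0.082 off tool xy [ 0.0008 -0.0001 -0.    ] F tool [-0.6 -1.8 -3.2]
```

Request:
carry_out --translation '[[0,0,0.02],[0,0,0.04],[0,0,0.04]]' --dr '[[0,0,0],[0,0,0],[0,0,0]]'

```text
time: 6.63
tool_pos: [0.5247, 0.1628, 0.1747]
tool_rot: [2.079, 1.818, 0.425]
force: [-2.6, -0.9, 2.8]
finger_gap: 0.0649
grip_force: 30.0
```

```bash
python3 - <<'E'
from h import *
ax=axv(-.0588,-.455); f=np.array([.558,.1575,.1067]); feel(f,ax)
ims=[cam(n)["frame"] for n in ["scene","side"]]
a,b=ims
cv2.imwrite("pics/pre2.png",np.hstack([cv2.resize(a[110:230,280:410],(400,370),interpolation=cv2.INTER_CUBIC),cv2.resize(b[90:210,190:320],(400,370),interpolation=cv2.INTER_CUBIC)]))
E
```

```text
t 6.63 tcp along axis 0.0759 off tool xy [ 0.0008 -0.0001 -0.    ] F tool [-1.2 -0.9 -3.6]
```

View pics/pre2.png

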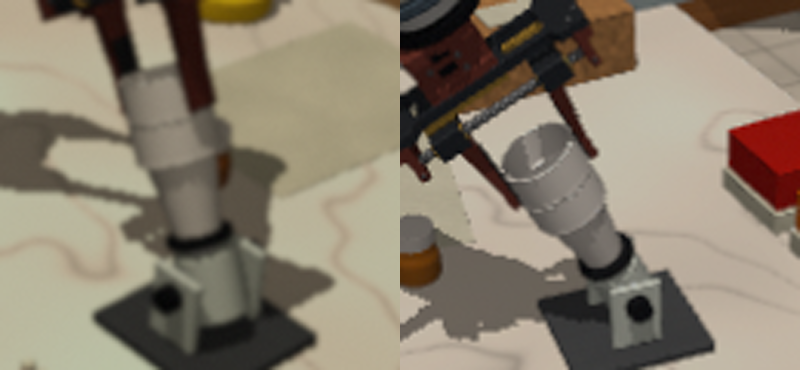

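The pictures show the beaker nested, with the collars touching (left image about (180,150)), and the flange nearly on the sleeve. I'll keep pushing gently.

Request:
carry_out --translation '[[0,0,0.01],[0,0,0.02],[0,0,0.02]]' --dr '[[0,0,0],[0,0,0],[0,0,0]]'

```text
time: 6.98
tool_pos: [0.526, 0.1626, 0.172]
tool_rot: [2.079, 1.818, 0.425]
force: [-3.6, -0.5, 3.9]
finger_gap: 0.0648
grip_force: 30.0
```

Request:
carry_out --translation '[[0,0,0.01],[0,0,0.014],[0,0,0.014]]' --dr '[[0,0,0],[0,0,0],[0,0,0]]'

```text
time: 7.23
tool_pos: [0.527, 0.1625, 0.1701]
tool_rot: [2.079, 1.818, 0.425]
force: [-3.8, 0.2, 4.6]
finger_gap: 0.0646
grip_force: 30.0
```

```bash
python3 - <<'E'
from h import *
ax=axv(-.0588,-.455); f=np.array([.558,.1575,.1067]); feel(f,ax)
E
```

```text
t 7.23 tcp along axis 0.0707 off tool xy [ 0.0008 -0.0001 -0.    ] F tool [-0.3 -1.3 -5.8]
```

Request:
carry_out --translation '[[0,0,0.01],[0,0,0.014],[0,0,0.014]]' --dr '[[0,0,0],[0,0,0],[0,0,0]]'

```text
time: 7.48
tool_pos: [0.5279, 0.1624, 0.1682]
tool_rot: [2.079, 1.818, 0.425]
force: [-4.6, -0.1, 4.6]
finger_gap: 0.065
grip_force: 30.0
```

```bash
python3 - <<'E'
from h import *
ax=axv(-.0588,-.455); f=np.array([.558,.1575,.1067]); feel(f,ax)
E
```

```text
t 7.48 tcp along axis 0.0687 off tool xy [ 0.0008 -0.0001 -0.    ] F tool [-0.7 -2.1 -6.2]
```

Request:
carry_out --translation '[[0,0,0.01],[0,0,0.014],[0,0,0.014]]' --dr '[[0,0,0],[0,0,0],[0,0,0]]'

```text
time: 7.73
tool_pos: [0.5281, 0.1625, 0.1681]
tool_rot: [2.08, 1.818, 0.426]
force: [-14.9, -0.5, 14.2]
finger_gap: 0.0647
grip_force: 30.1
```

```bash
cat >> h.py <<'E'
def axpos(c,f,ax,t0,t1):
    "fit distance along axis of top beaker foot, from points of axial range t0..t1"
    P,_=pts(c); d=(P-f)@ax; r=np.linalg.norm(P-f-np.outer(d,ax),axis=1); P=P[(r<.04)&(d>t0)&(d<t1)]
    s=fitb(P,(*(f+(t1-.1)*ax),-.0588,-.455)); return s,((s[0][:3]-f)@ax).round(4)
E
python3 - <<'E'
from h import *
ax=axv(-.0588,-.455); f=np.array([.558,.1575,.1067]); feel(f,ax)
for n in ["scene","side"]:
    c=cam(n); P,_=pts(c); d=(P-f)@ax; r=np.linalg.norm(P-f-np.outer(d,ax),axis=1)
    # combined-fit: top beaker collar + lower collar; use only range above lower collar's shoulder
    q=P[(r<.036)&(d>-.04)&(d<.12)]; t=(q-f)@ax; rr=np.linalg.norm(q-f-np.outer(t,ax),axis=1)
    print(n,"max t",np.percentile(t[(rr>.028)],[97,99]).round(4)); 
    print({round(k,3):(round(float(np.percentile(rr[(t>=k)&(t<k+.004)],80)),4) if ((t>=k)&(t<k+.004)).sum()>3 else None) for k in np.arange(-.04,.12,.004)})
E
```

```text
t 7.73 tcp along axis 0.0684 off tool xy [ 0.001  0.    -0.   ] F tool [ -2.5  -6.8 -19.3]
scene max t [0.1132 0.1177]
{np.float64(-0.04): 0.0262, np.float64(-0.036): 0.0262, np.float64(-0.032): 0.0254, np.float64(-0.028): 0.0235, np.float64(-0.024): 0.0176, np.float64(-0.02): 0.0189, np.float64(-0.016): 0.0196, np.float64(-0.012): 0.0194, np.float64(-0.008): 0.0205, np.float64(-0.004): 0.0212, np.float64(-0.0): 0.0217, np.float64(0.004): 0.0228, np.float64(0.008): 0.0233, np.float64(0.012): 0.0238, np.float64(0.016): 0.0247, np.float64(0.02): 0.0256, np.float64(0.024): 0.0249, np.float64(0.028): 0.0283, np.float64(0.032): 0.0325, np.float64(0.036): 0.0324, np.float64(0.04): 0.0326, np.float64(0.044): 0.0322, np.float64(0.048): 0.0327, np.float64(0.052): 0.0324, np.float64(0.056): 0.0325, np.float64(0.06): 0.0326, np.float64(0.064): 0.0335, np.float64(0.068): 0.0327, np.float64(0.072): 0.0326, np.float64(0.076): 0.0329, np.float64(0.08): 0.0329, np.float64(0.084): 0.0325, np.float64(0.088): 0.0318, np.float64(0.092): 0.0317, np.float64(0.096): 0.0338, np.float64(0.1): 0.0328, np.floa
[... 494 characters left out ...]
64(0.012): 0.0247, np.float64(0.016): 0.025, np.float64(0.02): 0.0256, np.float64(0.024): 0.0266, np.float64(0.028): None, np.float64(0.032): 0.0323, np.float64(0.036): 0.0327, np.float64(0.04): 0.0327, np.float64(0.044): 0.0327, np.float64(0.048): 0.032, np.float64(0.052): 0.0325, np.float64(0.056): 0.033, np.float64(0.06): 0.0326, np.float64(0.064): 0.0326, np.float64(0.068): 0.0327, np.float64(0.072): 0.0326, np.float64(0.076): 0.0325, np.float64(0.08): 0.0325, np.float64(0.084): 0.0328, np.float64(0.088): 0.033, np.float64(0.092): 0.0327, np.float64(0.096): 0.0336, np.float64(0.1): None, np.float64(0.104): None, np.float64(0.108): 0.0351, np.float64(0.112): None, np.float64(0.116): None}
```

It bottomed: the force jumped to 19 N and the geometry matches 24 mm of travel. I'll relax, open and retreat along the axis.

Request:
carry_out --translation '[[0,0,-0.008],[0,0,-0.008],[0,0,-0.008],[0,0,-0.008],[0,0,-0.008],[0,0,-0.008]]' --dr '[[0,0,0],[0,0,0],[0,0,0],[0,0,0],[0,0,0],[0,0,0]]' --gripper -1

```text
time: 8.33
tool_pos: [0.5282, 0.1621, 0.1667]
tool_rot: [2.08, 1.818, 0.424]
force: [-0.2, -0.7, 0.1]
finger_gap: 0.0878
grip_force: 0.0
```

Request:
carry_out --translation '[[0,0,-0.1],[0,0,-0.3],[0,0,-0.5],[0,0,-0.75],[0,0,-0.9],[0,0,-0.9],[0,0,-0.9]]' --dr '[[0,0,0],[0,0,0],[0,0,0],[0,0,0],[0,0,0],[0,0,0],[0,0,0]]'

```text
time: 8.92
tool_pos: [0.469, 0.1709, 0.2897]
tool_rot: [2.078, 1.817, 0.429]
force: [-0.4, 0.3, -0.7]
finger_gap: 0.0881
grip_force: 0.0
```

```bash
python3 - <<'E'
from h import *
ax=axv(-.0588,-.455); f=np.array([.558,.1575,.1067]); feel(f,ax)
for n in ["scene","side","wrist"]:
    c=cam(n); P,_=pts(c); d=(P-f)@ax; r=np.linalg.norm(P-f-np.outer(d,ax),axis=1); Q=P[(r<.045)&(d>.066)&(d<.11)]
    s=fitb(Q,(*(f+.008*ax),-.0588,-.455)); e=s[0][:3]-f; print(n,s[2],s[0].round(4),s[1].round(4),"along",(e@ax).round(4),"off",(e-e@ax*ax).round(4))
delta((.4553,-.2805,.20),(0,0,-1),(1,0,0))
E
```

```text
t 8.92 tcp along axis 0.2039 off tool xy [0.0015 0.0003 0.    ] F tool [ 0.3 -0.7  0.4]
scene 493 [ 0.557   0.1563  0.1156 -0.0882 -0.4628] 0.0007 along 0.0084 off [ 0.0027 -0.0017  0.0014]
side 546 [ 0.5547  0.1564  0.1153 -0.0728 -0.4487] 0.0006 along 0.0091 off [ 0.0007 -0.0016  0.0004]
wrist 3059 [ 0.5541  0.1592  0.1157 -0.0643 -0.4536] 0.0003 along 0.0099 off [0.0004 0.0011 0.0001]
pos [0.4687 0.1702 0.2855] T [-2.987  0.025  0.661] dr [ 0.437  0.033 -0.126] F [-1.  -0.5 -0.9] gap 0.0879 t 9.07
```

The first beaker is home (foot 8–9 mm along the old axis, as expected). Next is beaker B.

Request:
carry_out --translation '[[-0.2,0,-0.05],[-0.45,0,-0.05],[-0.7,0,0],[-0.98,0,0],[-0.98,0,0]]' --dr '[[0.1,0,0],[0.2,0.02,-0.06],[0.3,0.03,-0.126],[0.437,0.033,-0.126],[0.437,0.033,-0.126]]'

```text
time: 9.48
tool_pos: [0.4495, 0.0169, 0.2844]
tool_rot: [-2.229, -2.204, 0.011]
force: [0.1, 1.0, -0.6]
finger_gap: 0.0879
grip_force: 0.0
```

```bash
python3 - <<'E'
from h import *
delta((.4553,-.2805,.165),(0,0,-1),(1,0,0))
E
```

```text
pos [0.4495 0.0169 0.2844] T [-1.982  0.068  0.796] dr [-0.009  0.    -0.011] F [ 0.1  1.  -0.6] gap 0.0879 t 9.48
```

Request:
carry_out --translation '[[-0.25,0,0],[-0.5,0,0],[-0.75,0,0],[-1,0,0],[-1,0,0]]' --dr '[[0,0,0],[0,0,0],[0,0,0],[0,0,0],[0,0,0]]'

```text
time: 9.9
tool_pos: [0.4484, -0.1307, 0.285]
tool_rot: [-2.228, -2.212, 0.002]
force: [0.8, -0.0, -1.1]
finger_gap: 0.0877
grip_force: 0.0
```

Request:
carry_out --translation '[[-0.25,0,0.2],[-0.5,0.03,0.4],[-0.75,0.068,0.6],[-0.985,0.068,0.79],[-0.985,0.068,0.79],[-0.985,0.068,0.79]]' --dr '[[-0.008,0,-0.01],[-0.008,0,-0.01],[-0.008,0,-0.01],[-0.008,0,-0.01],[-0.008,0,-0.01],[-0.008,0,-0.01]]'

```text
time: 10.4
tool_pos: [0.4574, -0.274, 0.1621]
tool_rot: [-2.211, -2.227, -0.01]
force: [-0.7, -0.5, -0.7]
finger_gap: 0.0877
grip_force: 0.0
```

```bash
python3 - <<'E'
from h import *
c=cam("wrist"); P,_=pts(c)
print([np.round(v,4) for v in fitb(P[P[:,2]>.005],(.455,-.28,0,0,0),True)])
delta((.4550,-.2795,.062),(0,0,-1),(1,0,0))
E
```

```text
[array([ 0.4546, -0.2806]), np.float64(0.0004), np.int64(6429)]
pos [ 0.4583 -0.2727  0.165 ] T [-0.05  -0.026  0.686] dr [ 0.005 -0.006  0.008] F [-0.1  1.  -0.4] gap 0.088 t 10.45
```

Request:
carry_out --translation '[[-0.05,-0.02,0.2],[-0.05,-0.02,0.4],[-0.05,-0.02,0.55],[-0.05,-0.02,0.68],[-0.05,-0.02,0.68],[-0.05,-0.02,0.68],[-0.05,-0.02,0.68]]' --dr '[[0,0,0],[0,0,0],[0,0,0],[0,0,0],[0,0,0],[0,0,0],[0,0,0]]'

```text
time: 11.03
tool_pos: [0.4591, -0.2798, 0.0697]
tool_rot: [2.201, 2.228, 0.015]
force: [-0.1, -0.4, 0.3]
finger_gap: 0.0881
grip_force: 0.0
```

```bash
python3 - <<'E'
from h import *
delta((.4550,-.2805,.062),(0,0,-1),(1,0,0))
E
```

```text
pos [ 0.4591 -0.2798  0.0697] T [-0.004 -0.028  0.051] dr [ 0.013 -0.     0.011] F [-0.1 -0.4  0.3] gap 0.0881 t 11.03
```

Request:
carry_out --translation '[[-0.004,-0.028,0.051],[-0.004,-0.028,0.051],[-0.004,-0.028,0.051],[-0.004,-0.028,0.051]]' --dr '[[0.013,0,0.011],[0.013,0,0.011],[0.013,0,0.011],[0.013,0,0.011]]'

```text
time: 11.37
tool_pos: [0.4541, -0.2809, 0.0603]
tool_rot: [-2.221, -2.22, 0.001]
force: [0.2, -0.5, 0.1]
finger_gap: 0.0876
grip_force: 0.0
```

Request:
carry_out --translation '[[0,0,0],[0,0,0],[0,0,0],[0,0,0],[0,0,0],[0,0,0],[0,0,0],[0,0,0]]' --dr '[[0,0,0],[0,0,0],[0,0,0],[0,0,0],[0,0,0],[0,0,0],[0,0,0],[0,0,0]]' --gripper 1

```text
time: 12.03
tool_pos: [0.4539, -0.2808, 0.0599]
tool_rot: [-2.22, -2.219, 0.001]
force: [-0.2, -0.4, 0.4]
finger_gap: 0.0654
grip_force: 30.0
```

Request:
carry_out --translation '[[0,0,-0.2],[0,0,-0.4],[0,0,-0.6],[0,0,-0.8],[0,0,-1],[0,0,-1],[0,0,-1]]' --dr '[[0,0,0],[0,0,0],[0,0,0],[0,0,0],[0,0,0],[0,0,0],[0,0,0]]'

```text
time: 12.62
tool_pos: [0.455, -0.2814, 0.2119]
tool_rot: [2.221, 2.22, 0.0]
force: [-0.2, -0.3, -2.0]
finger_gap: 0.0653
grip_force: 30.0
```

Request:
carry_out --translation '[[0.1,0,-0.3],[0.3,0,-0.5],[0.6,0,-0.55],[0.9,0,-0.55],[1,0,-0.55],[1,0,-0.55]]' --dr '[[0,0,0],[0,0,0],[0,0,0],[0,0,0],[0,0,0],[0,0,0]]'

```text
time: 13.12
tool_pos: [0.4544, -0.1269, 0.2916]
tool_rot: [-2.213, -2.223, -0.001]
force: [-1.2, 0.0, -0.6]
finger_gap: 0.0655
grip_force: 30.0
```

```bash
python3 - <<'E'
from h import *
ax=axv(-.062,-.453); f=np.array([.5575,.1575,.1067])
delta(f+.19*ax,-ax,(1,-.13,0))
E
```

```text
pos [ 0.4544 -0.1269  0.2916] T [1.974 0.144 0.103] dr [-0.438 -0.038  0.124] F [-1.2  0.  -0.6] gap 0.0655 t 13.12
```

Request:
carry_out --translation '[[0.25,0,0],[0.5,0,0],[0.75,0.05,0],[1,0.1,0],[1,0.1,0],[1,0.1,0]]' --dr '[[0,0,0],[0,0,0],[-0.1,0,0],[-0.2,0,0],[-0.2,0,0],[-0.2,0,0]]'

```text
time: 13.62
tool_pos: [0.4685, 0.0201, 0.291]
tool_rot: [2.111, 2.117, 0.219]
force: [-0.1, -0.7, 0.5]
finger_gap: 0.0655
grip_force: 30.0
```

```bash
python3 - <<'E'
from h import *
ax=axv(-.062,-.453); f=np.array([.5575,.1575,.1067])
delta(f+.19*ax,-ax,(1,-.13,0))
E
```

```text
pos [0.4685 0.0201 0.291 ] T [0.994 0.023 0.1  ] dr [-0.24  -0.047  0.118] F [-0.1 -0.7  0.5] gap 0.0655 t 13.62
```

Request:
carry_out --translation '[[0.25,0,0],[0.5,0,0],[0.75,0.02,0.05],[0.99,0.023,0.1],[0.99,0.023,0.1],[0.99,0.023,0.1],[0.99,0.023,0.1]]' --dr '[[-0.1,0,0],[-0.2,-0.02,0.06],[-0.24,-0.047,0.118],[-0.24,-0.047,0.118],[-0.24,-0.047,0.118],[-0.24,-0.047,0.118],[-0.24,-0.047,0.118]]'

```text
time: 14.2
tool_pos: [0.4765, 0.1661, 0.2778]
tool_rot: [2.079, 1.821, 0.415]
force: [-0.1, -0.9, 0.2]
finger_gap: 0.0656
grip_force: 30.0
```

```bash
python3 - <<'E'
from h import *
ax=axv(-.062,-.453); f=np.array([.5575,.1575,.1067])
delta(f+.19*ax,-ax,(1,-.13,0)); feel(f,ax)
for n in ["scene","side"]:
    c=cam(n); P,_=pts(c); d=(P-f)@ax; r=np.linalg.norm(P-f-np.outer(d,ax),axis=1)
    for nm,a,b,t in [("low",.066,.102,.008),("held",.125,.225,.13)]:
        s=fitb(P[(r<.05)&(d>a)&(d<b)],(*(f+t*ax),-.062,-.453)); e=s[0][:3]-f; print(n,nm,s[0].round(4),s[1].round(4),"along",(e@ax).round(4),"off",(e-e@ax*ax).round(4))
E
```

```text
pos [0.4765 0.1661 0.2778] T [ 0.019 -0.016 -0.004] dr [-0.     0.003 -0.003] F [-0.1 -0.9  0.2] gap 0.0656 t 14.2
t 14.2 tcp along axis 0.1894 off tool xy [-0.0029  0.0024  0.    ] F tool [-1.   0.1 -0.1]
scene low [ 0.5583  0.1587  0.1165 -0.0619 -0.4814] 0.0007 along 0.0085 off [0.0045 0.0006 0.0021]
scene held [ 0.5024  0.1614  0.2265 -0.0823 -0.3998] 0.001 along 0.1318 off [ 0.0025 -0.0042  0.0015]
side low [ 0.5529  0.1573  0.1144 -0.0634 -0.4334] 0.0006 along 0.0089 off [-0.0007 -0.0007 -0.0003]
side held [ 0.5031  0.1594  0.2275 -0.0737 -0.4819] 0.0007 along 0.1323 off [ 0.0034 -0.0063  0.0021]
```

Request:
carry_out --translation '[[0.026,-0.016,0],[0.026,-0.016,0],[0.026,-0.016,0.1],[0.026,-0.016,0.2],[0.026,-0.016,0.3],[0.026,-0.016,0.43],[0.026,-0.016,0.43],[0.026,-0.016,0.43]]' --dr '[[0,0,0],[0,0,0],[0,0,0],[0,0,0],[0,0,0],[0,0,0],[0,0,0],[0,0,0]]'

```text
time: 14.97
tool_pos: [0.5025, 0.1665, 0.219]
tool_rot: [2.08, 1.82, 0.417]
force: [-1.0, -0.0, 0.3]
finger_gap: 0.0655
grip_force: 30.0
```

```bash
python3 - <<'E'
from h import *
ax=axv(-.0588,-.455); f=np.array([.558,.1575,.1067]); feel(f,ax)
E
```

```text
t 14.97 tcp along axis 0.1256 off tool xy [ 0.0015 -0.0007 -0.    ] F tool [-0.2 -0.8 -0.8]
```

Request:
carry_out --translation '[[-0.004,0.003,0.03],[-0.004,0.003,0.06],[-0.004,0.003,0.09],[-0.004,0.003,0.12],[-0.004,0.003,0.12]]' --dr '[[0,0,0],[0,0,0],[0,0,0],[0,0,0],[0,0,0]]'

```text
time: 15.38
tool_pos: [0.5108, 0.1656, 0.2031]
tool_rot: [2.078, 1.821, 0.419]
force: [-0.3, 0.0, -0.9]
finger_gap: 0.0655
grip_force: 30.0
```

Request:
carry_out --translation '[[0,0,0.015],[0,0,0.03],[0,0,0.03]]' --dr '[[0,0,0],[0,0,0],[0,0,0]]'

```text
time: 15.63
tool_pos: [0.5129, 0.1655, 0.1996]
tool_rot: [2.078, 1.821, 0.42]
force: [0.5, -0.2, -0.7]
finger_gap: 0.0658
grip_force: 30.0
```

```bash
python3 - <<'E'
from h import *
ax=axv(-.0588,-.455); f=np.array([.558,.1575,.1067]); feel(f,ax)
E
```

```text
t 15.63 tcp along axis 0.1035 off tool xy [ 0.0019  0.     -0.    ] F tool [-0.1  0.2  0.8]
```

Request:
carry_out --translation '[[-0.004,0,0.01],[-0.006,0,0.02],[-0.006,0,0.025],[-0.006,0,0.025]]' --dr '[[0,0,0],[0,0,0],[0,0,0],[0,0,0]]'

```text
time: 15.97
tool_pos: [0.5144, 0.1643, 0.1964]
tool_rot: [2.078, 1.821, 0.42]
force: [0.3, -0.5, -1.2]
finger_gap: 0.0656
grip_force: 30.0
```

```bash
python3 - <<'E'
from h import *
ax=axv(-.0588,-.455); f=np.array([.558,.1575,.1067]); feel(f,ax)
E
```

```text
t 15.97 tcp along axis 0.1 off tool xy [ 0.001   0.0002 -0.    ] F tool [-0.5 -0.2  1.2]
```

Request:
carry_out --translation '[[0,0,0.008],[0,0,0.014],[0,0,0.014]]' --dr '[[0,0,0],[0,0,0],[0,0,0]]'

```text
time: 16.22
tool_pos: [0.5152, 0.1644, 0.1956]
tool_rot: [2.078, 1.821, 0.421]
force: [-4.5, 0.3, 3.4]
finger_gap: 0.0657
grip_force: 30.0
```

```bash
python3 - <<'E'
from h import *
ax=axv(-.0588,-.455); f=np.array([.558,.1575,.1067]); feel(f,ax)
E
```

```text
t 16.22 tcp along axis 0.0989 off tool xy [ 0.0011  0.0005 -0.    ] F tool [-0.3 -2.6 -5. ]
```

Request:
carry_out --translation '[[0,0,0.008],[0,0,0.016],[0,0,0.016],[0,0,0.016]]' --dr '[[0,0,0],[0,0,0],[0,0,0],[0,0,0]]'

```text
time: 16.55
tool_pos: [0.5156, 0.1646, 0.1953]
tool_rot: [2.079, 1.821, 0.423]
force: [-14.3, -0.5, 12.9]
finger_gap: 0.0654
grip_force: 30.0
```

```bash
python3 - <<'E'
from h import *
ax=axv(-.0588,-.455); f=np.array([.558,.1575,.1067]); feel(f,ax)
E
```

```text
t 16.55 tcp along axis 0.0985 off tool xy [ 0.0014  0.0007 -0.    ] F tool [ -2.4  -6.9 -17.9]
```

Bottomed again, at the predicted position with 18 N. I'll release and retreat.

Request:
carry_out --translation '[[0,0,-0.012],[0,0,-0.012],[0,0,-0.012],[0,0,-0.012],[0,0,-0.012],[0,0,-0.012]]' --dr '[[0,0,0],[0,0,0],[0,0,0],[0,0,0],[0,0,0],[0,0,0]]' --gripper -1

```text
time: 17.05
tool_pos: [0.5156, 0.1641, 0.1937]
tool_rot: [2.078, 1.821, 0.419]
force: [1.2, -0.2, 0.4]
finger_gap: 0.0878
grip_force: 0.0
```

Request:
carry_out --translation '[[0,0,-0.1],[0,0,-0.3],[0,0,-0.5],[0,0,-0.75],[0,0,-0.8],[0,0,-0.8],[0,0,-0.8]]' --dr '[[0,0,0],[0,0,0],[0,0,0],[0,0,0],[0,0,0],[0,0,0],[0,0,0]]'

```text
time: 17.63
tool_pos: [0.4632, 0.1719, 0.3014]
tool_rot: [2.077, 1.821, 0.421]
force: [0.3, -0.1, -0.2]
finger_gap: 0.0876
grip_force: 0.0
```

```bash
python3 - <<'E'
from h import *
ax=axv(-.0588,-.455); f=np.array([.558,.1575,.1067]); feel(f,ax); ims=[]
for n in ["scene","side","wrist"]:
    c=cam(n); ims.append(c["frame"]); P,_=pts(c); d=(P-f)@ax; r=np.linalg.norm(P-f-np.outer(d,ax),axis=1); Q=P[(r<.045)&(d>.0985)&(d<.14)]
    s=fitb(Q,(*(f+.04*ax),-.0588,-.455)); e=s[0][:3]-f; print(n,s[2],s[0].round(4),s[1].round(4),"along",(e@ax).round(4),"off",(e-e@ax*ax).round(4))
    q=P[(r<.036)&(d>-.03)&(d<.05)]; t=(q-f)@ax; rr=np.linalg.norm(q-f-np.outer(t,ax),axis=1); print(" lowest collar",np.percentile(t[rr>.031],[2,5]).round(4) if (rr>.031).any() else None)
a,b=ims[:2]
cv2.imwrite("pics/end.png",np.hstack([cv2.resize(a[110:230,280:410],(400,370),interpolation=cv2.INTER_CUBIC),cv2.resize(b[90:210,190:320],(400,370),interpolation=cv2.INTER_CUBIC)]))
E
```

```text
t 17.63 tcp along axis 0.217 off tool xy [ 0.0017  0.0002 -0.    ] F tool [-0.   0.2  0.3]
scene 476 [ 0.5435  0.1575  0.1447 -0.0867 -0.4813] 0.0007 along 0.0404 off [ 0.0032 -0.0023  0.0017]
 lowest collar [0.0327 0.0331]
side 569 [ 0.542   0.1608  0.1454 -0.0398 -0.4727] 0.0006 along 0.0419 off [0.0023 0.0008 0.0011]
 lowest collar [0.033  0.0338]
wrist 3469 [ 0.5397  0.1609  0.1444 -0.0609 -0.4461] 0.0003 along 0.042 off [0.0001 0.0009 0.    ]
 lowest collar [0.0203 0.0349]
```

View pics/end.png

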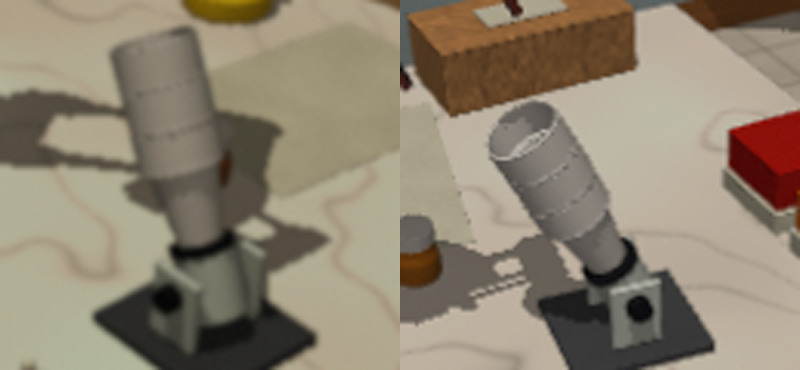

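The pictures show three collars stacked flush, with the flange on the sleeve at about (200,245) in the left image. The gripper is clear.

```bash
python3 -c "
from plant import workorder; print(workorder.hand_in())"
```

```text
the job is handed in; nothing more can be done
None
```

Both loose beakers are nested home in the stand's beaker, the seat is pressed down to its stop (felt at about 18–19 N), the gripper is clear, and the job is handed in; the hand-in gave no verdict.

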